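# Set the sliding rest of a chromatography column holder and lay the column in it

## Robot

A 7-joint arm with a two-finger parallel gripper is mounted at the origin on the work surface. World frame = base frame: x ahead of the robot, y to its left, z up, the work surface at z = 0. Lengths are in m, angles in rad, forces in N, time in s.
With the tool pointing down it reaches from about 0.425 to 0.925 m from the base axis. Payload 6.8 kg.
Tool frame: the origin (TCP) lies on the front face of the gripper's body, between the roots of the fingers; the fingertips stand 73 mm ahead of it and the grasp point (between the pads) lies 54 mm ahead of it (bot.finger_overhang is the z of the fingertips in the tool frame, in m); z points along the fingers, y is the line along which they close (so a half turn about z gives the same grasp; the last joint's range is limited). The gripper opens to 85 mm and grips with 20 to 120 N. Pads are 22 mm wide; open, the fingers measure 114 mm over their backs; the gripper's body (76 mm by 85 mm) begins 54 mm behind the grasp point. The pads swing forward as they close: fully open they stand 13 mm farther back than shut.
Start: joints at [1.187, 0.477, 0.022, 1.555, -0.011, 1.109, -0.083], TCP at [0.184, -0.65, 0.304] pointing down, gripper open.
Joint ranges: [-2.96, 2.96], [-0.34, 2.1], [-1.41, 1.46], [0.24, 2.44], [-1.37, 4.51], [0.17, 1.92], [-2.96, 2.96]. Speed limits (rad/s): [2.39, 2.39, 3.14, 3.14, 3.14, 3.14, 3.14].

## Interface

Orientations are given as a unit quaternion [w, x, y, z].
In Python, from station import bot gives the robot as it stands.
- The arm moves only by the tool servo_tool, never from a script. Its argument "motion" is one flat list of numbers, 7 for each row, row after row: the shift along the tool's x, y, z as a fraction of full scale, then the turn, a rotation vector about the tool's x, y, z as a fraction of full scale, then the closure, from 0 (fully open) to 1 (shut). In form: [tx, ty, tz, ax, ay, az, gripper, tx, ty, tz, ax, ay, az, gripper, ...]. A call has 1 to 5 rows; each row shifts and turns the commanded pose from where the row before left it, along the tool's axes as they then stand; what a row does not reach is not made up. Full scale, the value 1, is 0.02 m for a shift and 0.15 rad for a turn. A row lasts 1/8 s, in which the tool goes at most 62.5 mm and 10.7 degrees, less where a joint would pass 70% of its speed; a pose out of reach is approached as far as the arm can. A call with a number of a shift or a turn outside -1 to 1 is refused whole. A call with a gripper value outside its range is refused whole. The fingers move at their own pace and stop on an object; "grip_force" is the grip in N (left out, the last holds). Time passes only in rows, so rows that do not move let the fingers close. It gives the time, the measured TCP pose, the force, the opening and the grip force at its end, in the units of the state.
- bot.get_obs(): the state, without advancing time (a new reading comes with each control period).
- bot.read_camera(name): name is "side" or "top"; returns the picture (480x640x3 uint8, red, green, blue); there is no depth.
- bot.get_calibration(name): a dict with "mtx" (3x3 intrinsics, pixels), "k1" (the pictures are not rectified: a ray, as slopes to the right and down, at radius r is drawn at 1 + k1 r^2 times it, then the intrinsics apply), "rvec" (rotation vector, rad) and "tvec" (3), from world to camera coordinates, as OpenCV has them. Camera axes: x right, y down, z forward; pixel columns grow to the right and rows downward; lengths in m; the calibration is good to about 2 mm. A picture is of the moment at which its call begins. get_calibration takes no time and is no camera call.
- bot.hand_in(): hands the job in; it is judged then, once.
Trained networks look in the newest picture that a camera, given by its name, has taken for a name from the list of things; names that differ only in an ending like _2 or _b are one class to them, and where a whole thing is asked for, a point or a joint stands for the part that bears it (a point fixed in the world has none). Each returns a list of dicts, best first, with "p" (0 to 1); they miss things now and then, are a little off and sometimes report something else, mostly with a low value. They report only what shows in the picture. A call takes as long as a camera call. They do not tell look-alikes from the thing itself.
- bot.boxes_of(camera, name): "uv" ([column, row] in pixels, amid what is visible of it).
The state is a dict: "t": time; "q": joint angles; "joint_vel": joint speeds; "joint_torque": joint torques, N m; "eef_pos": TCP position; "tool_rot": TCP orientation; "contact_force": force on the tool from outside, world axes, zero at the start; "torque": the same for the moment, N m; "gripper_width": opening from 0.0 (shut) to 1.0 (fully open); "grasp_force": force on a finger pad.
Only numpy, scipy, OpenCV 4.12 (cv2) and the standard library are available. Lean on these libraries where they do the work, as an engineer would, in place of code of your own. Each camera call takes 0.05 s, during which the arm holds its last target. There are 200 camera calls.

## Task

Slide the movable V-rest along the steel bar of the column holder until its pointer stands over the black line on the base, and let go of it there. Then pick up the steel column and lay it gently in both V-rests, its tube in the notches and its hexagonal ends outside the rests, and let it go without dropping it. The rest must still be on its line at the end; leave the bottle, the beaker and the wrench where they are.

Things in the scene. Friction and masses are not known exactly. Their poses are not given: they have to be found in the camera images.
- rack: Fixed column holder; place, yaw vary. White base 95 mm (x, -35 to +60) by 320 mm (y), 20 mm high; 12 mm steel bar along y at x=0, axis 60 mm above the bench, on posts at y=-145 and +145 mm (72 mm high). Fixed black V-rest at y=+115 mm on a white pedestal; a movable V-rest rides on the bar on its -y side. The ledge with the black line is on the +x side. Origin: on the bench under the bar's middle.
- slide_rest (a joint): Movable V-rest's position along the bar, m: 0 at its -y stop (rack y=-110 mm), 0.155 at the stop nearest the fixed rest. About 2.5 N of friction; stays where left. A black round collar (34 mm diameter, 36 mm long, top 77 mm above the bench) with a V-block on it: 36 mm wide across the bar (flat upright faces to pinch from above, 77 to 120 mm above the bench), 18 mm thick along the bar.
- slide_seat (a point): Middle of the movable V-rest: where the axis of the column's tube will lie, over the bar axis, 113 mm above the bench (10 mm above the bottom of the V, 7 mm below the top of the V-block). x, y, z axes as the rack's.
- fixed_seat (a point): The same point on the fixed V-rest (same V-block, 36 mm wide and 18 mm thick), at rack y=+115 mm, 113 mm above the bench.
- pointer (a point): Tip of the movable rest's pointer: an upright steel blade 3 mm thick under the collar on the rack's +x side, in the middle plane of the movable V-rest. The tip is 36 mm in x from the bar axis, 24 mm above the bench (the blade's outer end is at x=38 mm).
- mark: The black line across the white ledge of the base, 40 mm long (along rack x, from 18 to 58 mm) and 4 mm wide. Origin: its middle, on the ledge, 20 mm above the bench; axes as the rack's. Its place along the bar varies: 85 to 135 mm from the middle of the fixed V-rest, always 30 mm or more towards it from where the movable rest starts.
- column: Loose steel column, 0.2 to 0.3 kg, lying on the bench between robot and holder: tube 14 mm in diameter, 172 mm long between two hexagonal end fittings (26 mm across flats, 30 across corners, 24 long), 220 mm overall. Origin: its centre, on its axis, 13 mm above the bench at the start; its y axis runs along the tube; both ends alike.
- bottle: Bystander: amber bottle with a black cap, 64 mm in diameter, 140 mm high, standing; origin at the centre of its underside.
- beaker: Bystander: open glass beaker, 68 mm in diameter, 85 mm high, standing; origin at the centre of its underside.
- wrench: Bystander: open-ended steel wrench lying flat on the bench, about 180 mm long along its x axis; origin near its middle.
There are look-alikes about, which are no part of the job. Several things look just like the column: the one meant starts farthest from the robot's base.

How it is judged:
On the way, in this order (a step that is already met when the one before it is completed fails the run):
1. the movable rest stands with its pointer on the line (within 5 mm), let go and at rest (y of pointer in the frame of mark between -0.005 and 0.005 m and contact force between the fingers and rack below 0.1 N and velocity of joint slide_rest between -0.005 and 0.005 m/s), for 0.2 s.
2. the column lies in both V-rests (x of column in the frame of rack between -0.004 and 0.004 m and z of column in the frame of rack between 0.109 and 0.116 m and angle between the y axis of column and the y axis of rack, either way round below 0.04 rad), for 0.2 s.
At the end, for the whole second after the job is handed in: The pointer of the movable rest is within 5 mm of the line along the bar; the column lies at rest and released in both V-rests: its centre within 4 mm sideways of the bar's plane and 109 to 116 mm above the bench, its axis within 0.04 rad of the bar's direction (all of step 2 and y of pointer in the frame of mark between -0.005 and 0.005 m and contact force between the fingers and column below 0.1 N and linear speed of column below 0.02 m/s and angular speed of column below 0.2 rad/s); the robot touches nothing.
It fails at once if the column is dropped (falls faster than 0.5 m/s out of the fingers) (contact force between the fingers and column below 0.05 N and linear speed of column above 0.5 m/s).
It fails at once if the bottle, beaker or wrench is moved by more than 30 mm (distance of any of bottle, beaker, wrench from where it was at the start of the episode above 0.03 m).
It also fails if it takes over 56 s, if anything falls off the work surface, if the arm or the gripper's body presses on something with over 40 N, if the wrist force passes 120 N, or if a joint passes its speed limit or range.

## Working session

There is one attempt and no reset: what is moved stays moved. The work goes in short steps, Python scripts to look and compute and a tool call to move; the robot and the scene stay as the last step left them, time stands still between calls to the robot, and variables do not carry over. Pictures are saved under pics/ and viewed, at most 10 in all, crops included, and the job is handed in when it is done.

Besides the shell and the picture viewer there is one more tool, called after "Request:" in YAML: its name, and indented under it one key for each argument. servo_tool: Moves the arm, as the interface text tells. Shift numbers are shares of 0.02 m and turn numbers shares of 0.15 rad, none past 1 either way. Its arguments: {"type":"object","properties":{"motion":{"type":"array","items":{"type":"number","minimum":-1,"maximum":1}},"grip_force":{"type":"number"}},"required":["motion"]}

```bash
mkdir -p pics; cat > h.py <<'E'
import numpy as np, cv2
from station import bot
def cal(n):
    c=bot.get_calibration(n);R=cv2.Rodrigues(np.array(c["rvec"],float))[0]
    return np.array(c["mtx"],float),c["k1"],R,np.array(c["tvec"],float).ravel()
def ray(n,uv):
    K,k1,R,t=cal(n)
    n2=cv2.undistortPoints(np.array([[uv]],float),K,np.array([k1,0,0,0,0.]))[0,0]
    d=R.T@np.array([n2[0],n2[1],1]);return -R.T@t,d
def atz(n,uv,z):
    o,d=ray(n,uv);return o+d*(z-o[2])/d[2]
def proj(n,P):
    K,k1,R,t=cal(n)
    return cv2.projectPoints(np.array(P,float).reshape(-1,1,3),cv2.Rodrigues(R)[0],t,K,np.array([k1,0,0,0,0.]))[0].reshape(-1,2)
def save(n,f):
    im=bot.read_camera(n);cv2.imwrite(f"pics/{f}.png",im[:,:,::-1]);return im
E
python3 - <<'E'
from h import *
a=save("top","t0");b=save("side","s0")
for c in("top","side"):
    o,_=ray(c,(320,240));print(c,o.round(3),cal(c)[0][0,0])
    for n in("rack","slide_rest","slide_seat","fixed_seat","pointer","mark","column","bottle","beaker","wrench"):
        for d in bot.boxes_of(c,n)[:5]:
            print(c,n,np.round(d["uv"],1),round(d["p"],2),atz(c,d["uv"],.01).round(3))
print(bot.get_obs())
E
```

```text
top [0.167 0.003 1.503] 527.2351563079263
top rack [322.6 175.8] 0.64 [ 0.639 -0.026  0.01 ]
top rack [179.4 198.9] 0.15 [0.566 0.393 0.01 ]
top slide_rest [355.  174.5] 0.79 [ 0.643 -0.122  0.01 ]
top slide_seat [354.  175.3] 0.67 [ 0.641 -0.119  0.01 ]
top pointer [354.5 176.4] 0.54 [ 0.637 -0.12   0.01 ]
top mark [345.5 240.3] 0.44 [ 0.445 -0.092  0.01 ]
top column [191.2 329.5] 0.93 [0.19 0.34 0.01]
top column [350. 238.] 0.81 [ 0.452 -0.105  0.01 ]
top column [427.7 340.3] 0.79 [ 0.163 -0.319  0.01 ]
top bottle [182.9 197.8] 0.64 [0.57  0.383 0.01 ]
top beaker [444.1 179.5] 0.57 [ 0.629 -0.385  0.01 ]
top wrench [436.3 254.8] 0.65 [ 0.404 -0.352  0.01 ]
side [-0.295  0.646  1.32 ] 595.293013112599
side rack [270.3 203.3] 0.95 [ 0.643 -0.018  0.01 ]
side rack [300.9 173.7] 0.41 [ 0.677 -0.163  0.01 ]
side slide_rest [337.5 227. ] 0.67 [ 0.45  -0.107  0.01 ]
side slide_rest [301.8 173.3] 0.62 [ 0.676 -0.166  0.01 ]
side slide_seat [297.8 176. ] 0.59 [ 0.675 -0.149  0.01 ]
side fixed_seat [272.6 200.8] 0.92 [ 0.647 -0.029  0.01 ]
side pointer [296.5 175.7] 0.52 [ 0.679 -0.147  0.01
[... 358 characters left out ...]
99794,  0.02238384,  1.55537997, -0.01149055,
        1.10928842, -0.08313379]), 'joint_vel': array([ 7.72569136e-04, -3.71707195e-05,  8.85405717e-04, -1.11251597e-03,
        9.17647915e-04,  3.91057283e-04,  1.29527202e-03]), 'joint_torque': array([ 2.13376284e-04, -5.96337390e+01,  1.60625450e+00, -2.81546080e+01,
        1.25729779e-02,  1.47476650e-03,  3.91215303e-05]), 'eef_pos': array([ 0.18383636, -0.64951179,  0.30391746]), 'tool_rot': array([2.53366884e-05, 9.90509168e-01, 1.37446668e-01, 1.21527384e-05]), 'contact_force': array([ 0.84618674,  0.00939251, -1.04970955]), 'torque': array([0.03766618, 0.02928375, 0.0232717 ]), 'grasp_force': 0.0, 'gripper_width': 1.0021607071508956}
```

View pics/t0.png

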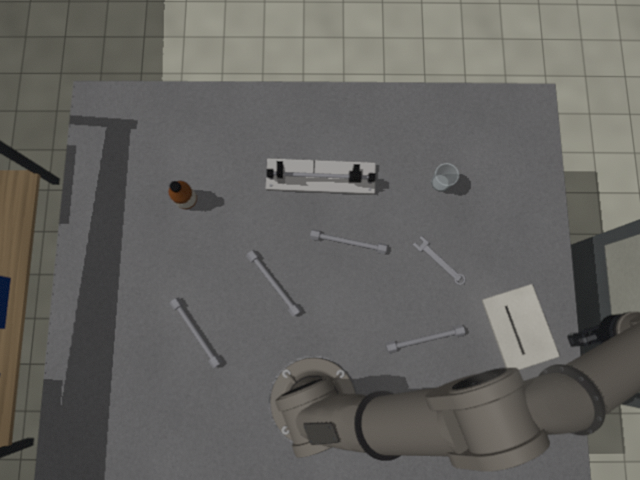

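View pics/s0.png

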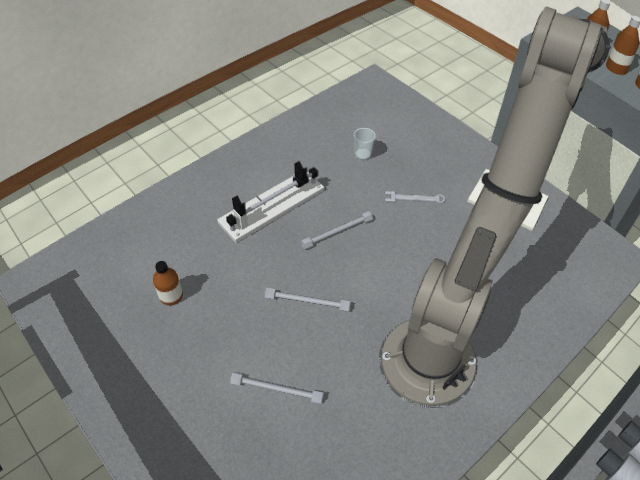

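Look-alikes for the column (top view): (350,241) at ≈0.46 m from the base, (274,283) at 0.34 m, (196,333) at 0.39 m, (427,340) at 0.36 m. The farthest is (350,241), just in front of the rack. The rack spans (266..377, 159..193): fixed rest (279,170), movable rest (355,173), line near (314,167). Next I check this in a close crop.

```bash
python3 - <<'E'
from h import *
a=cv2.imread("pics/t0.png")[145:265,255:400];b=cv2.imread("pics/s0.png")[145:255,205:385]
a=cv2.resize(a,None,fx=4.,fy=4.,interpolation=cv2.INTER_CUBIC)
cv2.imwrite("pics/c1.png",a)
cv2.imwrite("pics/c2.png",cv2.resize(b,None,fx=4.4,fy=4.4,interpolation=cv2.INTER_CUBIC))
E
```

```text
(no output)
```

View pics/c1.png

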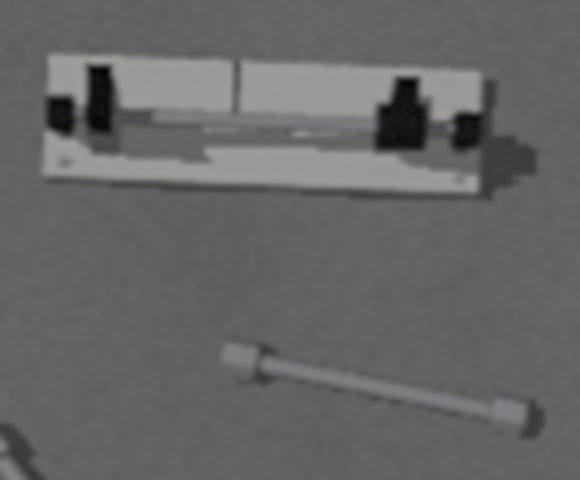

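View pics/c2.png

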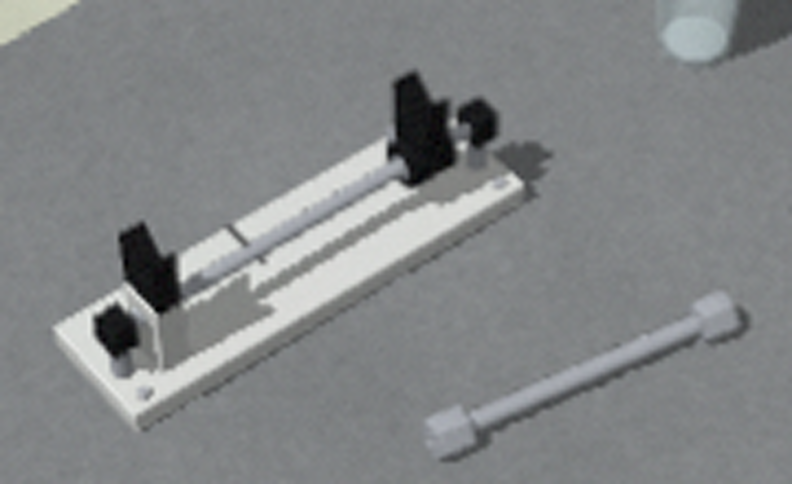

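Crop 1: column tube runs from hex (240,358) to (512,413). The rack line is at x≈236, rows 62–112. Movable block is at x≈406, fixed block at x≈100. Crop 2 agrees: the line lies on the far side of the bar, and the column is the bar with hex ends in front. Next I fit the poses.

```bash
python3 - <<'E'
from h import *
from scipy.optimize import least_squares
T=lambda c:((np.array(c,float)+.5)/4-.5+[255,145])
S=lambda c:((np.array(c,float)+.5)/4.4-.5+[205,145])
# rack pts
tp=[((.06,.16,.02),(48,54)),((.06,-.16,.02),(482,71)),((-.035,.16,.02),(43,177)),((-.035,-.16,.02),(481,190)),((0,.145,.072),(60,112)),((0,-.145,.072),(468,126))]
sp=[((.06,.16,.02),(56,331)),((-.035,-.16,.02),(523,182)),((-.035,.16,.02),(139,415))]
def W(p,q):
    c,s=np.cos(p[2]),np.sin(p[2]);q=np.array(q,float).reshape(-1,3)
    return np.c_[p[0]+c*q[:,0]-s*q[:,1],p[1]+s*q[:,0]+c*q[:,1],q[:,2]]
def f(p,which):
    r=[]
    if 't' in which: r.append((proj("top",W(p,[a for a,_ in tp]))-[T(b) for _,b in tp]).ravel())
    if 's' in which: r.append((proj("side",W(p,[a for a,_ in sp]))-[S(b) for _,b in sp]).ravel())
    return np.concatenate(r)
for w in("t","s","ts"):
    o=least_squares(f,[.64,-.02,0],args=(w,));print(w,o.x.round(4),o.fun.round(1))
p=o.x
# local coordinates
def L(P):
    c,s=np.cos(p[2]),np.sin(p[2]);d=P-np.array([p[0],p[1],0]);return np.array([c*d[0]+s*d[1],-s*d[0]+c*d[1],d[2]])
for n,c,z in(("line far",(236,62),.02),("line near",(236.5,110),.02),("slide blk top far",(406,78),.12),("slide L",(394,80),.12),("slide R",(419,80),.12),("fix L",(88,66),.12),("fix R",(111,66),.12)):
    print(n,L(atz("top",T(c),z)).round(4))
for n,c,z in(("line far",(232,226),.02),("line near",(264,261),.02)): print("side",n,L(atz("side",S(c),z)).round(4))
# column
for n,F,a,b in(("top",T,(240,359),(513,413)),("side",S,(452,431),(718,316))):
    A=atz(n,F(a),.015);B=atz(n,F(b),.015);d=A-B;print(n,((A+B)/2).round(4),"len",np.linalg.norm(d).round(4),"yaw of y",np.arctan2(-d[0],d[1]).round(4))
# subpixel line position: darkness profile on ledge rows
im=cv2.imread("pics/t0.png",0).astype(float)
for r in range(161,171):
    g=im[r,305:324];k=np.clip(np.median(g)-g-8,0,None);print(r,(305+(k*np.arange(19)).sum()/max(k.sum(),1e-6)).round(2) if k.sum() else None,end=' ')
print()
for r in range(163,183):print(r,im[r,345:366].astype(int))
print("fix")
for r in range(160,172):print(r,im[r,270:290].astype(int))
E
```

```text
t [ 0.6242 -0.0191 -0.0303] [ 0.2  0.   0.1 -0.5 -0.2  0.3 -0.   0.8 -0.2 -0.3  0.2 -0.3]
s [ 0.6253 -0.0184 -0.0155] [-0.5 -0.5  0.6 -0.6 -0.   0.8]
ts [ 0.6244 -0.0189 -0.0268] [ 0.   0.2 -0.1 -0.8 -0.3  0.4 -0.1  0.5 -0.2 -0.2  0.1 -0.5 -0.3 -0.9
  1.2 -0.1 -0.2  0.6]
line far [0.0587 0.0213 0.02  ]
line near [0.0218 0.0198 0.02  ]
slide blk top far [ 0.0161 -0.0966  0.12  ]
slide L [ 0.0144 -0.0884  0.12  ]
slide R [ 0.015  -0.1055  0.12  ]
fix L [0.0178 0.1221 0.12  ]
fix R [0.0183 0.1063 0.12  ]
side line far [0.0584 0.0191 0.02  ]
side line near [0.02   0.0209 0.02  ]
top [ 0.4421 -0.1008  0.015 ] len 0.1994 yaw of y -0.1945
side [ 0.4402 -0.1     0.015 ] len 0.197 yaw of y -0.2089
161 313.8 162 313.81 163 313.76 164 313.76 165 313.72 166 313.73 167 313.68 168 313.61 169 313.54 170 313.57 
163 [153 156 155 155 154 154 155 154 149 144 145 146 146 145 146 150 153 152
 150 151 152]
164 [153 153 152 152 152 153 154 149 121  86  76  80  78  82  97 137 153 155
 153 154 153]
165 [152 152 152 153 152 153 154 147 107  49  16  12  12  21  69 133 153 153
 152 153 152]
166 [153 153 152 15
[... 1831 characters left out ...]
153]
164 [153 152 153 154 154 151 117  57  20  20  15  13  49 110 145 153 154 152
 152 153]
165 [153 154 153 153 156 151 118  58  17  17  16  12  33  90 136 153 155 154
 153 153]
166 [154 155 153 153 156 152 116  57  18  18  10  13  26  79 132 153 155 153
 153 152]
167 [151 149 151 152 156 151 118  58  17  16  17  12  25  67 118 146 154 153
 153 152]
168 [122 119 123 140 154 153 117  57  17  16  16  14  28  68 109 142 153 153
 153 154]
169 [ 58  58  67 111 145 153 116  49  15  15  15  15  31  73 109 142 154 154
 154 154]
170 [ 16  12  34  85 135 146 107  46  15  14  14  14  34  67 100 139 155 156
 154 154]
171 [ 17  13  19  66 114 118  80  32  17  13  18  13  31  63  89 127 144 147
 145 146]
```

```bash
cat >> h.py <<'E'
from scipy.spatial.transform import Rotation as Ro
def pose():
    s=bot.get_obs();q=s["tool_rot"];return np.array(s["eef_pos"]),Ro.from_quat([q[1],q[2],q[3],q[0]]),s
def plan(P,yaw,g=0,n=None):
    "rows to TCP P, tool down with tool x at world angle yaw"
    p,R,s=pose();Rt=Ro.from_matrix(np.c_[[np.cos(yaw),np.sin(yaw),0],[np.sin(yaw),-np.cos(yaw),0],[0,0,-1]])
    for n in range(n or 1,200):
        rv=(R.inv()*Rt).as_rotvec();rows=[];c,Q=p.copy(),R;ok=True
        for i in range(n):
            a=np.round(rv/n/.15,2)
            t=np.round(Q.inv().apply((P-c)/(n-i))/.02,2)
            ok&=abs(t).max()<=1 and abs(a).max()<=1
            rows.append([*t,*a,g]);c=c+Q.apply(t*.02);Q=Q*Ro.from_rotvec(a*.15)
        if ok:break
    print(n,"rows; end",c.round(4))
    for i in range(0,n,5):print([float(v)+0. for r in rows[i:i+5] for v in r])
E
python3 -c "
from h import *
plan(np.array([.6217,-.116,.24]),1.543)"
```

```text
35 rows; end [ 0.6218 -0.116   0.2399]
[0.81, -0.56, 0.09, 0.0, 0.0, -0.24, 0.0, 0.83, -0.53, 0.09, 0.0, 0.0, -0.24, 0.0, 0.85, -0.5, 0.09, 0.0, 0.0, -0.24, 0.0, 0.87, -0.47, 0.09, 0.0, 0.0, -0.24, 0.0, 0.88, -0.44, 0.09, 0.0, 0.0, -0.24, 0.0]
[0.9, -0.41, 0.09, 0.0, 0.0, -0.24, 0.0, 0.91, -0.38, 0.09, 0.0, 0.0, -0.24, 0.0, 0.92, -0.34, 0.09, 0.0, 0.0, -0.24, 0.0, 0.94, -0.31, 0.09, 0.0, 0.0, -0.24, 0.0, 0.95, -0.28, 0.09, 0.0, 0.0, -0.24, 0.0]
[0.96, -0.24, 0.09, 0.0, 0.0, -0.24, 0.0, 0.96, -0.21, 0.09, 0.0, 0.0, -0.24, 0.0, 0.97, -0.17, 0.09, 0.0, 0.0, -0.24, 0.0, 0.98, -0.14, 0.09, 0.0, 0.0, -0.24, 0.0, 0.98, -0.1, 0.09, 0.0, 0.0, -0.24, 0.0]
[0.98, -0.07, 0.09, 0.0, 0.0, -0.24, 0.0, 0.99, -0.03, 0.09, 0.0, 0.0, -0.24, 0.0, 0.99, 0.0, 0.09, 0.0, 0.0, -0.24, 0.0, 0.98, 0.04, 0.09, 0.0, 0.0, -0.24, 0.0, 0.98, 0.07, 0.09, 0.0, 0.0, -0.24, 0.0]
[0.98, 0.11, 0.09, 0.0, 0.0, -0.24, 0.0, 0.97, 0.15, 0.09, 0.0, 0.0, -0.24, 0.0, 0.97, 0.18, 0.09, 0.0, 0.0, -0.24, 0.0, 0.96, 0.21, 0.09, 0.0, 0.0, -0.24, 0.0, 0.95, 0.25, 0.09, 0.0, 0.0, -0.24, 0.0]
[0.94, 0.28, 0.09, 0.0, 0.0, -0.24, 0.0, 0.93, 0.32, 0.1, 0.0, 0.0, -0.24, 0.0, 0.92, 0.35, 0.09, 0.0, 0.0, -0.24, 0.0, 0.91, 0.38, 0.1, 0.0, 0.0, -0.24, 0.0, 0.9, 0.42, 0.09, 0.0, 0.0, -0.24, 0.0]
[0.88, 0.45, 0.1, 0.0, 0.0, -0.24, 0.0, 0.86, 0.48, 0.09, 0.0, 0.0, -0.24, 0.0, 0.85, 0.51, 0.1, 0.0, 0.0, -0.24, 0.0, 0.82, 0.54, 0.09, 0.0, 0.0, -0.24, 0.0, 0.81, 0.58, 0.1, 0.0, 0.0, -0.24, 0.0]
```

Request:
servo_tool:
  motion: [0.8,-0.55,0.1,0,0,-0.24,0,0.85,-0.55,0.1,0,0,-0.24,0,0.85,-0.5,0.1,0,0,-0.24,0,0.85,-0.45,0.1,0,0,-0.24,0,0.9,-0.45,0.1,0,0,-0.24,0]

```text
t: 1.72
eef_pos: [0.2478, -0.5722, 0.2939]
tool_rot: [0.0, 0.974, 0.227, 0.0]
contact_force: [0.2, -1.1, -0.2]
gripper_width: 1.002
grasp_force: 0.0
```

Request:
servo_tool:
  motion: [0.9,-0.4,0.1,0,0,-0.24,0,0.9,-0.4,0.1,0,0,-0.24,0,0.9,-0.35,0.1,0,0,-0.24,0,0.95,-0.3,0.1,0,0,-0.24,0,0.95,-0.3,0.1,0,0,-0.24,0]

```text
t: 2.35
eef_pos: [0.3095, -0.4957, 0.2838]
tool_rot: [0.0, 0.95, 0.314, 0.0]
contact_force: [-0.5, -0.2, 0.1]
gripper_width: 1.0
grasp_force: 0.0
```

Request:
servo_tool:
  motion: [0.95,-0.25,0.1,0,0,-0.24,0,0.95,-0.2,0.1,0,0,-0.24,0,0.95,-0.15,0.1,0,0,-0.24,0,1,-0.15,0.1,0,0,-0.24,0,1,-0.1,0.1,0,0,-0.24,0]

```text
t: 2.98
eef_pos: [0.3722, -0.4196, 0.2738]
tool_rot: [0.0, 0.917, 0.398, 0.0]
contact_force: [-0.6, 0.3, -0.0]
gripper_width: 0.998
grasp_force: 0.0
```

Request:
servo_tool:
  motion: [1,-0.05,0.1,0,0,-0.24,0,1,-0.05,0.1,0,0,-0.24,0,1,0,0.1,0,0,-0.24,0,1,0.05,0.1,0,0,-0.24,0,1,0.05,0.1,0,0,-0.24,0]

```text
t: 3.6
eef_pos: [0.4354, -0.342, 0.2638]
tool_rot: [0.0, 0.878, 0.479, 0.0]
contact_force: [0.3, 0.8, 0.3]
gripper_width: 1.001
grasp_force: 0.0
```

Request:
servo_tool:
  motion: [1,0.1,0.1,0,0,-0.24,0,1,0.15,0.1,0,0,-0.24,0,0.95,0.2,0.1,0,0,-0.24,0,0.95,0.2,0.1,0,0,-0.24,0,0.95,0.25,0.1,0,0,-0.24,0]

```text
t: 4.22
eef_pos: [0.498, -0.2657, 0.2538]
tool_rot: [0.0, 0.831, 0.556, -0.0]
contact_force: [0.2, -0.1, 0.1]
gripper_width: 0.998
grasp_force: 0.0
```

Request:
servo_tool:
  motion: [0.95,0.3,0.1,0,0,-0.24,0,0.95,0.3,0.1,0,0,-0.24,0,0.9,0.35,0.1,0,0,-0.24,0,0.9,0.4,0.1,0,0,-0.24,0,0.9,0.4,0.1,0,0,-0.24,0]

```text
t: 4.85
eef_pos: [0.5605, -0.1894, 0.2438]
tool_rot: [0.0, 0.778, 0.628, 0.0]
contact_force: [-0.3, -0.2, 0.5]
gripper_width: 1.001
grasp_force: 0.0
```

```bash
python3 -c "
from h import *
print(pose()[0],pose()[2]['t'])
plan(np.array([.6217,-.116,.22]),1.543)"
```

```text
[ 0.56053813 -0.18944674  0.24376915] 4.85
5 rows; end [ 0.6217 -0.116   0.22  ]
[0.85, 0.44, 0.24, 0.0, 0.0, -0.25, 0.0, 0.83, 0.47, 0.24, 0.0, 0.0, -0.25, 0.0, 0.81, 0.51, 0.24, 0.0, 0.0, -0.25, 0.0, 0.79, 0.54, 0.23, 0.0, 0.0, -0.25, 0.0, 0.77, 0.56, 0.24, 0.0, 0.0, -0.25, 0.0]
```

Request:
servo_tool:
  motion: [0.85,0.44,0.24,0,0,-0.25,0,0.83,0.47,0.24,0,0,-0.25,0,0.81,0.51,0.24,0,0,-0.25,0,0.79,0.54,0.23,0,0,-0.25,0,0.77,0.56,0.24,0,0,-0.25,0]

```text
t: 5.48
eef_pos: [0.6218, -0.1162, 0.2198]
tool_rot: [0.0, 0.716, 0.698, 0.0]
contact_force: [-0.1, 0.3, 0.3]
gripper_width: 1.0
grasp_force: 0.0
```

Request:
servo_tool:
  motion: [0,0,0.8,0,0,0,0,0,0,0.8,0,0,0,0,0,0,0.8,0,0,0,0,0,0,0.6,0,0,0,0,0,0,0,0,0,0,0]

```text
t: 6.1
eef_pos: [0.6202, -0.1174, 0.1588]
tool_rot: [-0.001, 0.717, 0.697, -0.001]
contact_force: [0.6, -0.9, 1.3]
gripper_width: 1.0
grasp_force: 0.0
```

Request:
servo_tool:
  motion: [0,0,0,0,0,0,0.5,0,0,0,0,0,0,0.8,0,0,0,0,0,0,1,0,0,0,0,0,0,1,0,0,0,0,0,0,1]
  grip_force: 30

```text
t: 6.72
eef_pos: [0.6226, -0.1172, 0.1613]
tool_rot: [0.002, 0.717, 0.697, 0.001]
contact_force: [5.5, -0.4, 3.8]
gripper_width: 0.429
grasp_force: 29.9
```

Request:
servo_tool:
  motion: [0.5,0,0,0,0,0,1,0.8,0,0,0,0,0,1,0.8,0,0,0,0,0,1,0.8,0,0,0,0,0,1,0.8,0,0,0,0,0,1]

```text
t: 7.35
eef_pos: [0.6252, -0.0443, 0.1614]
tool_rot: [0.002, 0.717, 0.697, 0.001]
contact_force: [7.1, -2.7, 2.5]
gripper_width: 0.428
grasp_force: 29.9
```

Request:
servo_tool:
  motion: [0.8,0,0,0,0,0,1,0.8,0,0,0,0,0,1,0.57,0,0,0,0,0,1,0,0,0,0,0,0,1,0,0,0,0,0,0,1]

```text
t: 7.98
eef_pos: [0.6268, 0.0013, 0.1614]
tool_rot: [0.002, 0.717, 0.697, 0.003]
contact_force: [8.9, 1.9, 0.2]
gripper_width: 0.435
grasp_force: 30.2
```

```bash
python3 - <<'E'
from h import *
print(pose()[0],pose()[2]['contact_force'])
im=save("side","s1");im=save("top","t1")
for c in("top","side"):
    for n in("pointer","slide_rest","slide_seat"):print(c,n,[(np.round(d["uv"],1),round(d["p"],2)) for d in bot.boxes_of(c,n)[:2]])
a=im[140:200,260:385];s=cv2.imread("pics/s1.png")[150:230,225:345][:,:,::-1]
cv2.imwrite("pics/c3.png",np.vstack([cv2.resize(a,(600,288),interpolation=2),cv2.resize(s,(468,312),interpolation=2) if 0 else cv2.copyMakeBorder(cv2.resize(s,(450,300),interpolation=2),0,0,0,150,0)])[:,:,::-1])
E
```

```text
[0.62677779 0.0012875  0.16140175] [8.92971858 1.88817903 0.15253449]
top pointer []
top slide_rest []
top slide_seat []
side pointer [(array([261.8, 197.9]), 0.6)]
side slide_rest [(array([264.3, 195.2]), 0.48)]
side slide_seat [(array([263.8, 195.6]), 0.53)]
```

View pics/c3.png

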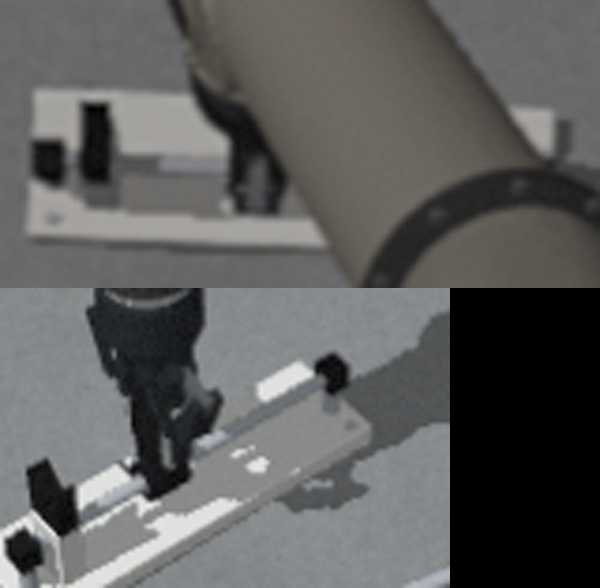

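Request:
servo_tool:
  motion: [0,0,0,0,0,0,0.4,0,0,0,0,0,0,0.2,0,0,0,0,0,0,0,0,0,-0.5,0,0,0,0,0,0,-1,0,0,0,0]

```text
t: 9.0
eef_pos: [0.6237, 0.0002, 0.1905]
tool_rot: [-0.001, 0.717, 0.697, -0.001]
contact_force: [-0.2, 0.1, 0.9]
gripper_width: 0.998
grasp_force: 0.0
```

Request:
servo_tool:
  motion: [0,0,-1,0,0,0,0,0,0,-1,0,0,0,0,0,-1,-0.2,0,0,0,0,0,-1,0,0,0,0,0,0,-1,0,0,0,0,0]

```text
t: 9.62
eef_pos: [0.5639, 0.002, 0.2355]
tool_rot: [0.001, 0.717, 0.697, 0.0]
contact_force: [0.1, 0.5, -0.8]
gripper_width: 1.0
grasp_force: 0.0
```

```bash
python3 -c "
from h import *
print(pose()[0],pose()[2]['t'])
plan(np.array([.441,-.1005,.15]),1.371)"
```

```text
[0.56389226 0.00195404 0.23546898] 9.625
7 rows; end [ 0.4411 -0.1005  0.1499]
[-0.76, -0.86, 0.61, 0.0, 0.0, 0.16, 0.0, -0.78, -0.84, 0.61, 0.0, 0.0, 0.16, 0.0, -0.79, -0.82, 0.61, 0.0, 0.0, 0.16, 0.0, -0.81, -0.8, 0.61, 0.0, 0.0, 0.16, 0.0, -0.84, -0.78, 0.61, 0.0, 0.0, 0.16, 0.0]
[-0.85, -0.76, 0.61, 0.0, 0.0, 0.16, 0.0, -0.87, -0.74, 0.61, 0.0, 0.0, 0.16, 0.0]
```

Request:
servo_tool:
  motion: [-0.75,-0.85,0.6,0,0,0.16,0,-0.8,-0.85,0.6,0,0,0.16,0,-0.8,-0.8,0.6,0,0,0.16,0,-0.8,-0.8,0.6,0,0,0.16,0,-0.85,-0.8,0.6,0,0,0.16,0]

```text
t: 10.25
eef_pos: [0.4764, -0.0722, 0.175]
tool_rot: [0.001, 0.758, 0.653, 0.0]
contact_force: [-0.1, -0.1, -0.9]
gripper_width: 1.001
grasp_force: 0.0
```

Request:
servo_tool:
  motion: [-0.85,-0.75,0.6,0,0,0.16,0,-0.85,-0.75,0.6,0,0,0.16,0,0,0,0,0,0,0,0]

```text
t: 10.62
eef_pos: [0.4402, -0.1015, 0.1503]
tool_rot: [-0.0, 0.773, 0.634, -0.001]
contact_force: [-1.0, -0.4, 0.1]
gripper_width: 0.998
grasp_force: 0.0
```

```bash
python3 - <<'E'
from h import *
print(pose()[0],pose()[2]['t'])
s=save("side","s2");t=save("top","t2")
A=cv2.resize(t[145:265,255:400],(532,440),interpolation=2)[:, :400]
A=cv2.resize(t[145:205,255:385],(780,360),interpolation=2)
B=cv2.resize(s[160:255,205:400],(468,228),interpolation=2)
cv2.imwrite("pics/c4.png",np.vstack([A,cv2.copyMakeBorder(B,0,0,0,312,0)])[:,:,::-1])
E
```

```text
[ 0.44015329 -0.10154465  0.1502792 ] 10.625
```

View pics/c4.png

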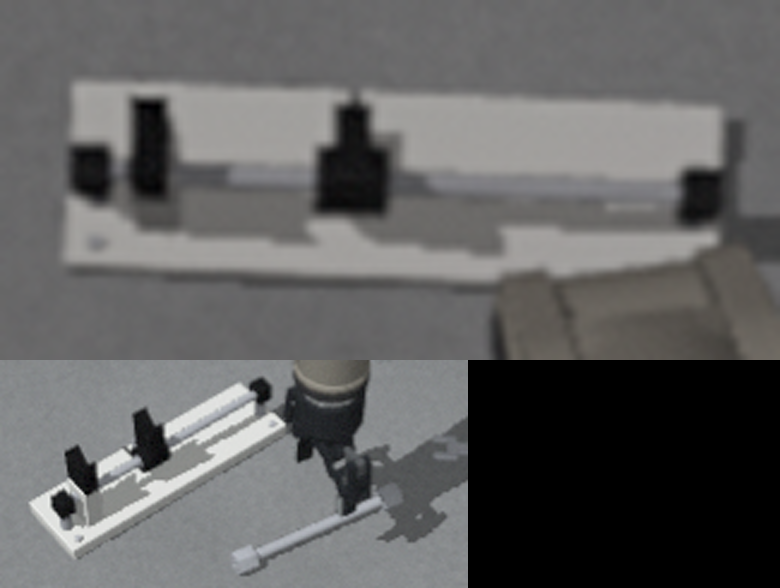

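The movable block is at crop x≈353 and the line's end peeks out above it at about x≈354. I'll measure that at subpixel level.

```bash
python3 - <<'E'
from h import *
p=[.6255,-.019,-.030]
def L(P):
    c,s=np.cos(p[2]),np.sin(p[2]);d=P-np.array([p[0],p[1],0]);return np.array([c*d[0]+s*d[1],-s*d[0]+c*d[1],d[2]]).round(4)
def edges(im,r,a,b):
    g=im[r,a:b];th=83;k=np.where(g<th)[0];i,j=k[0],k[-1]
    l=a+i-(th-g[i])/(g[i-1]-g[i]);R=a+j+(th-g[j])/(g[j+1]-g[j]);return l,R
for f,a,b in(("t0",344,367),("t2",304,325)):
    im=cv2.imread(f"pics/{f}.png",0).astype(float)
    for r in range(163,168):
      try:
        l,R=edges(im,r,a,b);q=proj("top",[[0,0,.12]]);print(f,r,round(l,2),round(R,2),L(atz("top",((l+R)/2,r),.12)))
      except Exception as e: print(f,r,e)
im=cv2.imread("pics/t0.png",0).astype(float)
for r in(162,164,166):
    l,R=edges(im,r,270,290);print("fix",r,L(atz("top",((l+R)/2,r),.12)))
for u,v in((313.8,161),(313.74,165),(313.57,170)):print("line",L(atz("top",(u,v),.02)))
im=cv2.imread("pics/t2.png",0).astype(int);print(im[159:164,306:322])
E
```

```text
t0 163 index 0 is out of bounds for axis 0 with size 0
t0 164 354.3 358.07 [ 0.0157 -0.0966  0.12  ]
t0 165 353.41 359.22 [ 0.0128 -0.097   0.12  ]
t0 166 353.18 359.12 [ 0.0099 -0.0966  0.12  ]
t0 167 353.02 359.1 [ 0.007  -0.0964  0.12  ]
t2 163 310.64 316.07 [0.0144 0.0211 0.12  ]
t2 164 310.59 316.08 [0.0115 0.0211 0.12  ]
t2 165 310.62 316.03 [0.0086 0.021  0.12  ]
t2 166 310.63 316.14 [0.0058 0.0208 0.12  ]
t2 167 310.65 316.56 [0.0029 0.0201 0.12  ]
fix 162 [0.014  0.1146 0.12  ]
fix 164 [0.0083 0.1138 0.12  ]
fix 166 [0.0026 0.1128 0.12  ]
line [0.0548 0.0209 0.02  ]
line [0.0425 0.0207 0.02  ]
line [0.0271 0.0207 0.02  ]
[[119 120 122 124 119 114 112 104 102 112 116 114 109 107 105 106]
 [152 154 156 157 150 145 139 112 102 132 145 139 131 131 130 126]
 [160 160 161 162 155 152 143 107  89 129 149 154 157 158 158 158]
 [158 159 160 158 133 103  88  63  50  86 114 146 160 161 161 160]
 [159 160 160 157 121  62  28  16  22  32  79 137 159 160 159 159]]
```

Pointer is at y≈0.021 and the line at 0.0207, so the rest is on its line. Now I grasp the column.

Request:
servo_tool:
  motion: [0,0,0.9,0,0,0,0,0,0,0.9,0,0,0,0,0,0,0.9,0,0,0,0,0,0,0.6,0,0,0,0,0,0,0.3,0,0,0,0]

```text
t: 11.35
eef_pos: [0.4421, -0.1001, 0.078]
tool_rot: [0.0, 0.772, 0.635, 0.0]
contact_force: [-0.2, 0.1, -0.6]
gripper_width: 1.002
grasp_force: 0.0
```

Request:
servo_tool:
  motion: [0,0,0,0,0,0,0.5,0,0,0,0,0,0,0.7,0,0,0,0,0,0,0.8,0,0,0,0,0,0,1,0,0,0,0,0,0,1]
  grip_force: 60

```text
t: 11.98
eef_pos: [0.4418, -0.1007, 0.0786]
tool_rot: [0.0, 0.773, 0.635, 0.0]
contact_force: [-0.3, -0.0, 6.5]
gripper_width: 0.135
grasp_force: 58.6
```

Request:
servo_tool:
  motion: [0,0,0,0,0,0,1,0,0,0,0,0,0,1]

```text
t: 12.22
eef_pos: [0.4418, -0.1006, 0.0786]
tool_rot: [0.0, 0.773, 0.635, 0.0]
contact_force: [-0.8, -0.6, 5.7]
gripper_width: 0.139
grasp_force: 58.6
```

The grip width of 11.7 mm and the upward push suggest the pads are holding above the tube's middle. I'll regrip about 4 mm lower.

Request:
servo_tool:
  motion: [0,0,0,0,0,0,0.6,0,0,0,0,0,0,0.6,0,0,0.2,0,0,0,0.6,0,0,0,0,0,0,0.6]

```text
t: 12.72
eef_pos: [0.4411, -0.1005, 0.0737]
tool_rot: [-0.0, 0.773, 0.635, -0.0]
contact_force: [-0.6, 0.3, -0.7]
gripper_width: 0.399
grasp_force: 0.0
```

Request:
servo_tool:
  motion: [0,0,0,0,0,0,0.8,0,0,0,0,0,0,0.9,0,0,0,0,0,0,1,0,0,0,0,0,0,1,0,0,0,0,0,0,1]

```text
t: 13.35
eef_pos: [0.4414, -0.1005, 0.0742]
tool_rot: [0.0, 0.773, 0.635, 0.0]
contact_force: [-1.8, 1.3, 4.2]
gripper_width: 0.135
grasp_force: 58.6
```

Request:
servo_tool:
  motion: [0,0,-0.3,0,0,0,1,0,0,-0.6,0,0,0,1,0,0,-1,0,0,0,1,0,0,-1,0,0,0,1,0,0,-1,0,0,0,1]

```text
t: 13.98
eef_pos: [0.4412, -0.1005, 0.1533]
tool_rot: [0.0, 0.773, 0.635, 0.0]
contact_force: [0.1, -0.0, -3.3]
gripper_width: 0.139
grasp_force: 58.5
```

Request:
servo_tool:
  motion: [0,0,-1,0,0,0,1,0,0,-1,0,0,0,1,0,0,-1,0,0,0,1,0,0,-1,0,0,0,1,0,0,0,0,0,0,1]

```text
t: 14.6
eef_pos: [0.442, -0.1007, 0.2337]
tool_rot: [0.001, 0.773, 0.635, 0.001]
contact_force: [-0.6, 0.7, -1.6]
gripper_width: 0.135
grasp_force: 58.6
```

```bash
python3 - <<'E'
from h import *
P,_,s=pose();print(P,s['t'],s['contact_force'],s['torque'],s['gripper_width'])
plan(np.array([.628,.049,.235]),1.541,1)
t=save("top","t3");s=save("side","s3")
u,v=proj("side",[P-[0,0,.06]])[0].astype(int)
cv2.imwrite("pics/c5.png",cv2.resize(s[v-70:v+70,u-90:u+90],None,fx=4,fy=4,interpolation=2)[:,:,::-1])
E
```

```text
[ 0.4419859  -0.10065113  0.23368625] 14.6 [-0.61498182  0.74381095 -1.62793963] [-0.02305875 -0.02287969  0.02472103] 0.1354912037558443
10 rows; end [0.6281 0.0489 0.235 ]
[0.91, 0.77, 0.0, 0.0, 0.0, -0.11, 1.0, 0.9, 0.78, 0.0, 0.0, 0.0, -0.11, 1.0, 0.89, 0.8, -0.01, 0.0, 0.0, -0.11, 1.0, 0.88, 0.81, 0.0, 0.0, 0.0, -0.11, 1.0, 0.86, 0.82, -0.01, 0.0, 0.0, -0.11, 1.0]
[0.85, 0.84, 0.0, 0.0, 0.0, -0.11, 1.0, 0.84, 0.85, -0.01, 0.0, 0.0, -0.11, 1.0, 0.82, 0.87, 0.0, 0.0, 0.0, -0.11, 1.0, 0.8, 0.88, -0.01, 0.0, 0.0, -0.11, 1.0, 0.79, 0.9, 0.0, 0.0, 0.0, -0.11, 1.0]
```

View pics/c5.png

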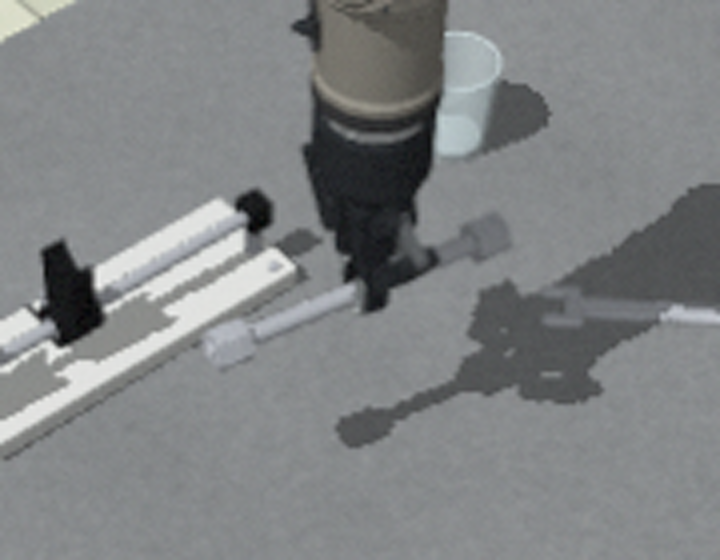

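The column is held near its centre and level: hexes at crop (232,343) and (488,235), fingers at (372,290). I carry it over the rests.

Request:
servo_tool:
  motion: [0.9,0.75,0,0,0,-0.11,1,0.9,0.8,0,0,0,-0.11,1,0.9,0.8,0,0,0,-0.11,1,0.9,0.8,0,0,0,-0.11,1,0.85,0.8,0,0,0,-0.11,1]

```text
t: 15.32
eef_pos: [0.5351, -0.0239, 0.2319]
tool_rot: [-0.0, 0.745, 0.667, 0.0]
contact_force: [0.4, -0.1, -1.9]
gripper_width: 0.137
grasp_force: 58.6
```

Request:
servo_tool:
  motion: [0.85,0.85,0,0,0,-0.11,1,0.85,0.85,0,0,0,-0.11,1,0.8,0.85,0,0,0,-0.11,1,0.8,0.9,0,0,0,-0.11,1,0.8,0.9,0,0,0,-0.11,1]

```text
t: 15.95
eef_pos: [0.6282, 0.0509, 0.2316]
tool_rot: [-0.0, 0.717, 0.697, -0.0]
contact_force: [-0.1, -0.5, -1.5]
gripper_width: 0.134
grasp_force: 58.6
```

Request:
servo_tool:
  motion: [0,0,0,0,0,0,1,0,0,0,0,0,0,1]

```text
t: 16.2
eef_pos: [0.6268, 0.0495, 0.2315]
tool_rot: [-0.0, 0.718, 0.696, -0.001]
contact_force: [-1.4, 0.2, -2.1]
gripper_width: 0.135
grasp_force: 58.7
```

```bash
python3 - <<'E'
from h import *
P,_,s=pose();print(P,s['t'],s['contact_force'])
plan(np.array([.628,.049,.195]),1.541,1)
t=save("top","t4");s=save("side","s4")
A=cv2.resize(t[120:210,250:390],(560,360),interpolation=2)
B=cv2.resize(s[130:250,190:350],(320,240),interpolation=2)
cv2.imwrite("pics/c6.png",np.vstack([A,cv2.copyMakeBorder(B,0,0,0,240,0)])[:,:,::-1])
E
```

```text
[0.62682348 0.04947982 0.23151078] 16.2 [-1.4172277   0.24315379 -2.08098944]
2 rows; end [0.628  0.049  0.1949]
[-0.01, 0.03, 0.91, 0.0, 0.0, 0.0, 1.0, -0.01, 0.03, 0.92, 0.0, 0.0, 0.0, 1.0]
```

View pics/c6.png

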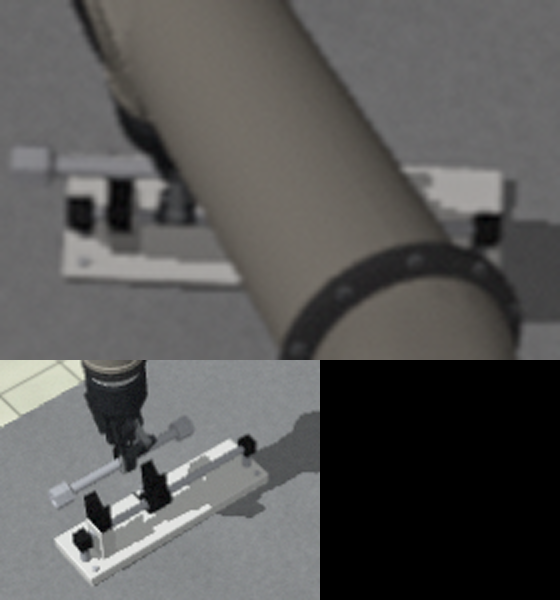

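Request:
servo_tool:
  motion: [0,0.05,0.9,0,0,0,1,0,0,0.8,0,0,0,1,0,0,0.4,0,0,0,1,0,0,0.2,0,0,0,1,0,0,0,0,0,0,1]

```text
t: 16.92
eef_pos: [0.628, 0.0493, 0.1859]
tool_rot: [-0.0, 0.718, 0.696, -0.0]
contact_force: [-0.2, 1.0, -1.6]
gripper_width: 0.139
grasp_force: 58.7
```

Request:
servo_tool:
  motion: [0,0,0.2,0,0,0,1,0,0,0.2,0,0,0,1,0,0,0,0,0,0,1]

```text
t: 17.3
eef_pos: [0.6279, 0.0492, 0.1778]
tool_rot: [-0.0, 0.718, 0.696, -0.0]
contact_force: [-0.0, 0.2, -2.5]
gripper_width: 0.137
grasp_force: 58.7
```

Request:
servo_tool:
  motion: [0,0,0.1,0,0,0,1,0,0,0.1,0,0,0,1,0,0,0,0,0,0,1]

```text
t: 17.68
eef_pos: [0.6287, 0.0493, 0.1744]
tool_rot: [0.0, 0.718, 0.696, 0.001]
contact_force: [2.6, -0.6, -0.8]
gripper_width: 0.137
grasp_force: 58.7
```

Request:
servo_tool:
  motion: [0,0.06,0.05,0,0,0,1,0,0,0.05,0,0,0,1,0,0,0,0,0,0,1]

```text
t: 18.05
eef_pos: [0.6291, 0.0494, 0.1739]
tool_rot: [0.0, 0.718, 0.696, -0.0]
contact_force: [-5.9, -1.0, 14.1]
gripper_width: 0.139
grasp_force: 60.5
```

Contact at z 0.174, as predicted for a seated tube. I'll back off slightly and release slowly.

Request:
servo_tool:
  motion: [0,0,-0.05,0,0,0,1,0,0,0,0,0,0,0.8,0,0,0,0,0,0,0.7,0,0,0,0,0,0,0.5,0,0,0,0,0,0,0.3]
  grip_force: 20

```text
t: 18.68
eef_pos: [0.6292, 0.0493, 0.1729]
tool_rot: [-0.0, 0.718, 0.696, -0.0]
contact_force: [-0.3, 0.9, 0.3]
gripper_width: 0.693
grasp_force: 0.0
```

Request:
servo_tool:
  motion: [0,0,0,0,0,0,0,0,0,-0.3,0,0,0,0,0,0,-0.8,0,0,0,0,0,0,-1,0,0,0,0,0,0,-1,0,0,0,0]

```text
t: 19.3
eef_pos: [0.6296, 0.0494, 0.2373]
tool_rot: [0.0, 0.718, 0.696, 0.001]
contact_force: [-0.1, 0.3, -0.1]
gripper_width: 1.003
grasp_force: 0.0
```

Request:
servo_tool:
  motion: [0,0,-1,0,0,0,0,0,-1,-1,0,0,0,0,0,-1,-1,0,0,0,0,0,-1,-1,0,0,0,0,0,-1,-1,0,0,0,0]

```text
t: 19.92
eef_pos: [0.5486, 0.0518, 0.3368]
tool_rot: [0.0, 0.718, 0.696, 0.0]
contact_force: [-0.4, 0.1, 0.8]
gripper_width: 1.0
grasp_force: 0.0
```

Request:
servo_tool:
  motion: [-1,-1,0,0,0,0,0,-1,-1,0,0,0,0,0,-1,-1,0,0,0,0,0,-1,0,0,0,0,0,0,-1,0,0,0,0,0,0]

```text
t: 20.55
eef_pos: [0.486, -0.0469, 0.3363]
tool_rot: [0.001, 0.718, 0.696, 0.0]
contact_force: [-0.6, 0.3, 0.0]
gripper_width: 1.001
grasp_force: 0.0
```

```bash
python3 - <<'E'
from h import *
P,_,s=pose();print(P,s['t'])
t=save("top","t5");s=save("side","s5")
A=cv2.resize(t[140:205,245:385],(700,325),interpolation=2)
B=cv2.resize(s[140:250,190:350],(400,275),interpolation=2)
cv2.imwrite("pics/c7.png",np.vstack([A,cv2.copyMakeBorder(B,0,0,0,300,0)])[:,:,::-1])
im=t.mean(2).astype(int);print(im[159:164,306:322])
print([(np.round(d["uv"],1),round(d["p"],2)) for d in bot.boxes_of("top","column")])
E
```

```text
[ 0.48598703 -0.04690041  0.33632738] 20.55
[[118 119 121 123 119 112  91  57  54  85 104 112 108 100  99  99]
 [152 151 155 156 150 141 117  73  52  87 107 106 102 101 100 101]
 [158 158 160 160 153 146 118  69  48  83 102  97  97 100 100  99]
 [158 158 159 156 132 100  70  42  40  75  97  95  98 101 100 101]
 [158 159 159 155 120  62  24  22  39  69  95  95 100 103 102 101]]
[(array([192.5, 330.1]), 0.95), (array([438.9, 334.8]), 0.93), (array([282.8, 167.7]), 0.88), (array([276.1, 286.5]), 0.68)]
```

View pics/c7.png

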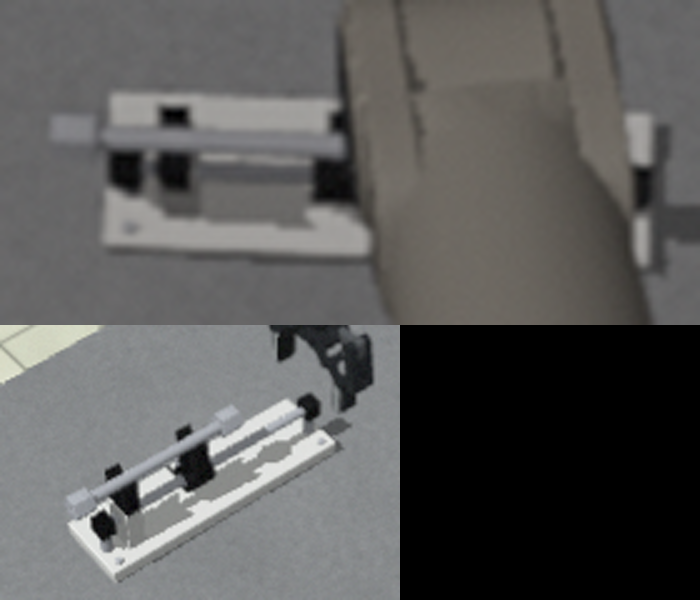

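The column lies across both blocks, with its hexes outside at side crop (80,502) and (228,413). The block's left edge is at column ≈310.6, unchanged. One numeric check of the seating, then I hand in.

```bash
python3 - <<'E'
from h import *
p=[.627,-.019,-.030];c,s=np.cos(p[2]),np.sin(p[2])
for y in(.068+.098,.068-.098):
    q=[p[0]-s*y,p[1]+c*y,.113];u=proj("side",[q])[0];v=proj("top",[q])[0]
    print("side crop pred",((u-[190,140])*2.5+[0,325]).round(0),"top crop pred",((v-[245,140])*5).round(0))
im=cv2.imread("pics/t5.png",0).astype(float)
print(pose()[2]['contact_force'],im[163:168,306:316])
E
```

```text
side crop pred [ 82. 501.] top crop pred [ 78. 133.]
side crop pred [228. 418.] top crop pred [434. 145.]
[ 0.1206159   0.90288405 -0.94271565] [[159. 159. 160. 155. 120.  62.  24.  22.  39.  70.]
 [158. 158. 160. 156. 119.  58.  15.  20.  33.  64.]
 [152. 153. 156. 152. 116.  59.  26.  25.  32.  61.]
 [131. 136. 141. 136. 114.  82.  70.  52.  32.  57.]
 [124. 125. 126. 126. 121. 117. 115.  86.  48.  50.]]
```

```bash
python3 - <<'E'
from h import *
p=[.627,-.019,-.030];c,s=np.cos(p[2]),np.sin(p[2])
b=cv2.resize(cv2.imread("pics/s5.png")[160:235,205:305],None,fx=7.5,fy=7.5,interpolation=2)
for y in np.r_[.068-.11,.068-.086,.021,.068,.115,.068+.086,.068+.11]:
    u=proj("side",[[p[0]-s*y,p[1]+c*y,.113]])[0];q=((u+.5-[205,160])*7.5).astype(int);cv2.circle(b,tuple(int(i) for i in q),3,(0,0,255),-1)
cv2.imwrite("pics/c8.png",b)
E
```

```text
(no output)
```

View pics/c8.png

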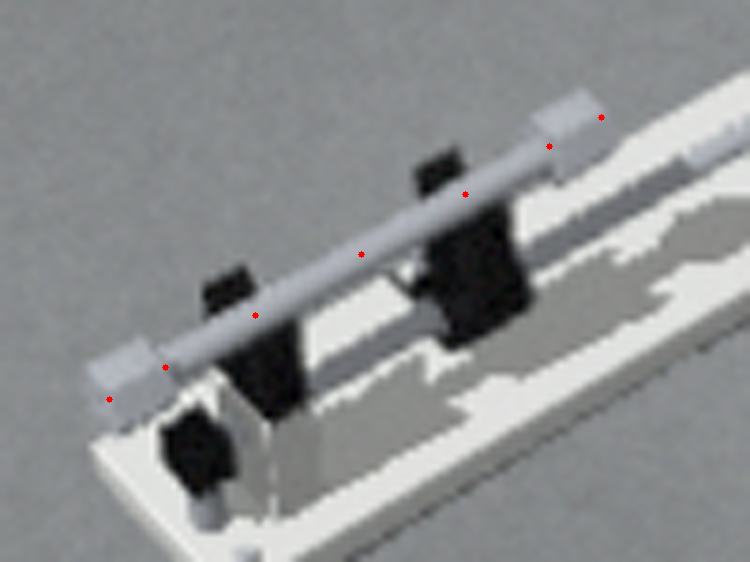

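The predicted axis falls on the tube within about 0.5 px, and the tube sits in both notches.

```bash
python3 -c "
from station import bot
print(bot.hand_in())"
```

```text
the job is handed in; nothing more can be done
None
```

The job is handed in: the movable rest stands on its line (measured about 0.3 mm off), and the column lies released in both V-rests with its hexagonal ends outside, though no verdict came back to confirm it.

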